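# Turn the plaster foot to the student and point out the big toe

### The arm

A 6-joint arm with a two-finger parallel gripper is mounted at the origin on the work surface. World frame = base frame: x ahead of the robot, y to its left, z up, the work surface at z = 0. Lengths are in m, angles in degrees, forces in N, time in s.
With the tool pointing down it reaches from about 0.3 to 0.75 m from the base axis. Payload 8.5 kg.
Tool frame: the origin (TCP) lies on the mounting face of the last link; the fingertips stand 173 mm ahead of it and the grasp point (between the pads) lies 155 mm ahead of it (env.tips_ahead is the distance from the TCP to the fingertips, in m); z points along the fingers, x is the direction in which the jaws open and shut, and the axes are right-handed (so a half turn about z gives the same grasp; the last joint's range is limited). The gripper opens to 85 mm and grips with 20 to 120 N. Pads are 22 mm wide; open, the fingers measure 114 mm over their backs; the gripper's body (76 mm by 85 mm) begins 54 mm behind the grasp point. The pads swing forward as they close: fully open they stand 13 mm farther back than shut.
Start: joints at [54.528, 21.807, 74.336, -0, 83.858, -12.336], TCP at [0.216, 0.506, 0.405] pointing down, gripper open.
Joint ranges: [-178.18, 178.18], [-50.72, 133.34], [12.68, 142.11], [-81.47, 261.47], [9.98, 163.14], [-165.26, 165.26]. Speed limits (degrees/s): [136.94, 136.94, 180, 180, 180, 180].

### API

Orientations are given as a 3x3 rotation matrix whose columns are the frame's x, y, z axes.
In Python, from rig import env gives the robot as it stands. The module is installed in compiled form; this text tells all that it offers.
- The arm moves only by the tool step_arm, never from a script. Its argument "increments" is a list of rows, each an object of numbers: "x", "y", "z": the shift along the tool's x, y, z in cm; "wx", "wy", "wz": the turn, a rotation vector about the tool's x, y, z in rad; "gripper": the finger opening in cm, from 0 to 8.54. A call has 1 to 20 rows; each row shifts and turns the commanded pose from where the row before left it, along the tool's axes as they then stand; what a row does not reach is not made up. A row lasts 1/10 s, in which the tool goes at most 50 mm and 8.59 degrees, less where a joint would pass 70% of its speed; a pose out of reach is approached as far as the arm can. A call with a gripper value outside its range is refused whole. The fingers move at their own pace and stop on an object; "newtons" is the grip in N (left out, the last holds). Time passes only in rows, so rows that do not move let the fingers close. It gives the time, the measured TCP pose, the force and the opening at its end, in the units of the state.
- env.observe(): the state, without advancing time (a new reading comes with each control period).
- env.get_image(name): name is "scene" or "top"; returns a dict with "color" (384x512x3 uint8, blue, green, red), "camera_matrix" (3x3 intrinsics, pixels), "rvec" (rotation vector, rad) and "tvec" (3), from world to camera coordinates, as OpenCV has them. Camera axes: x right, y down, z forward; pixel columns grow to the right and rows downward; lengths in m; the calibration is good to about 2 mm. A picture is of the moment at which its call begins. There is no depth.
- env.close_job(): hands the job in, once; it reports no verdict.
The state is a dict: "time_s": time; "q": joint angles; "qvel": joint speeds; "joint_efforts": joint torques, N m; "position": TCP position; "tool_rot": TCP orientation; "ft_force": force on the tool from outside, world axes, zero at the start; "wrist_torque": the same for the moment, N m; "grip_width": finger opening in m.
Only numpy, scipy, OpenCV 4.12 (cv2) and the standard library are available. Lean on these libraries where they do the work, as an engineer would, in place of code of your own. Each camera call takes 0.05 s, during which the arm holds its last target. There are 200 camera calls.

### The job

A student at the open sketchbook is about to draw the plaster foot from the front. With the fingertips push its plinth, or the wheel under it, round gently until the toes point at the middle of the open sketchbook, without touching the plaster foot itself, gripping the cast, lifting it or pushing it out of the middle of the wheel. Then show where the drawing starts: point down at the big toe from straight above, fingertips a couple of centimetres over it, and keep still there for two seconds without touching; leave everything else on the table where it is.

Things in the scene. Friction and masses are not known exactly. Their poses are not given: they have to be found in the camera images.
- turntable: Low dark-metal modelling wheel fixed to the table: a round foot with a horizontal disc of 300 mm diameter whose top is 55 mm above the table. Origin: on the turning axis at table height. The disc (15 mm thick, its rim 40 to 55 mm above the table) turns either way with little effort, 0.5 to 1 N pushed at its rim, and stays where it is left; its foot does not turn.
- cast: Off-white plaster cast that stands loose in the middle of the wheel and turns with it, about 0.9 kg: a rectangular plinth 280 mm long (x), 130 mm wide (y) and 35 mm thick, carrying a life-size right foot. Origin: centre of the plinth's underside, on the wheel's disc and on its turning axis. x runs from heel to toes, z up, y to the big toe's side. At the start x points roughly away from the robot, up to 0.28 rad (16 degrees) to either side.
- foot: The plaster foot, of one piece with the plinth; fragile, not to be touched. Origin on the plinth's top (35 mm above cast), same axes. It covers x -124 to +126 mm, y -52 to +50 mm; the toes and ball (x above 50 mm) are up to 46 mm high, the instep rises to 85 mm at x -20 mm, and the cut-off ankle stands 148 mm high at x -115 to -37 mm. So the plinth's long sides stick out about 15 mm beside the foot and can be pushed from above.
- big_toe (a point): Top of the big toe's end joint, on the surface of the plaster; about 117 mm above the table, in the foot's axes at x 108, y 30, z 27 mm. The toe is 29 mm wide; the next toe's middle lies 26 mm beside it.
- sketchbook: The open sketchbook, fixed flat on the table beyond the wheel, to the left or to the right: white pages, black spiral, an orange sketch and a pencil on it; 214 mm wide (its y) by 156 mm (its x), 10 mm thick. Origin under its middle.
- book_middle (a point): Middle of the open sketchbook, on the spiral at page height: the toes must point at this.
- closed_book: A closed blue-grey sketchbook 160 x 220 mm, 18 mm thick, fixed on the other side beyond the wheel. Not the one to aim at.
- cone: Loose white plaster cone, 90 mm across, 136 mm high. Origin under its middle. Leave it alone.
- prism: Loose white six-sided plaster prism, 76 mm across, 120 mm high. Origin under its middle. Leave it alone.
- pencil_pot: Loose blue pot with coloured pencils, 76 mm across, 188 mm high with the pencils. Origin under its middle. Leave it alone.
- ink: Loose dark ink jar, 54 mm across, 75 mm high. Origin under its middle. Leave it alone.
- marker: Loose mint-green and black marker, about 121 x 26 x 18 mm. Origin on its underside. Leave it alone.
- eraser: Loose white eraser in a blue sleeve, 58 x 24 x 13 mm. Origin on its underside. Leave it alone.
- tape: Loose roll of masking tape lying flat, 100 mm across, 25 mm high. Origin under its middle. Leave it alone.
- tin: Loose flat metal tin of charcoal, red lid, 80 x 170 x 20 mm. Origin under its middle. Leave it alone.

How it is judged:
By the outcome, as a careful person would: the job done as asked, in the order asked, and still so for the second after the job is handed in, with the robot touching nothing.
It also fails if it takes over 48 s, if anything falls off the work surface, if the arm or the gripper's body presses on something with over 40 N, if the wrist force passes 120 N, or if a joint passes its speed limit or range.

## Working session

There is one attempt and no reset: what is moved stays moved. The work goes in short steps, Python scripts to look and compute and a tool call to move; the robot and the scene stay as the last step left them, time stands still between calls to the robot, and variables do not carry over. Pictures are saved under pics/ and viewed, about 8 in all and at most 12, crops included, and the job is handed in when it is done.

Besides the shell and the picture viewer there is one more tool, called after ">>>" as name(argument=value, ...) on one line, values as JSON. step_arm: Moves the arm, as the interface text tells. Its arguments: {"type":"object","properties":{"increments":{"type":"array"},"newtons":{"type":"number"}},"required":["increments"]}

```bash
mkdir -p pics; cat > h.py <<'E'
import numpy as np, cv2
from rig import env
def cam(n):
    d=env.get_image(n); R=cv2.Rodrigues(np.array(d["rvec"],float))[0]
    return d["color"],np.array(d["camera_matrix"]),R,np.array(d["tvec"],float).ravel()
def ray(c,uv,z):
    _,K,R,t=c; o=-R.T@t; d=R.T@np.linalg.inv(K)@np.array([uv[0],uv[1],1.]); return o+d*(z-o[2])/d[2]
def proj(c,P):
    _,K,R,t=c; return cv2.projectPoints(np.atleast_2d(np.array(P,float)),cv2.Rodrigues(R)[0],t,K,None)[0].reshape(-1,2)
E
python3 - <<'E'
from h import *
for n in("top","scene"):
    c=cam(n); cv2.imwrite(f"pics/{n}0.png",cv2.resize(c[0],(800,600),interpolation=cv2.INTER_CUBIC)); print(n,-c[2].T@c[3],c[1][0,0])
print(env.observe())
E
```

```text
top [ 0.44920555 -0.00436761  1.8047628 ] 444.95849051944566
scene [ 1.25173888 -0.48600356  1.05959024] 347.42819722295394
{'time_s': 0.1, 'q': array([ 5.45281736e+01,  2.18405839e+01,  7.43763157e+01,  1.87626489e-03,
        8.38587261e+01, -1.23345669e+01]), 'qvel': array([-0.05845707, -0.0207236 , -0.11622653,  0.03763311, -0.0399081 ,
        0.01699397]), 'joint_efforts': array([ 4.06484018e-03, -4.49220943e+01, -2.31657994e+01, -1.23638529e-04,
        3.69365851e-03,  4.16440241e-05]), 'position': array([0.21609449, 0.50575393, 0.4041651 ]), 'tool_rot': array([[ 3.92937926e-01,  9.19564657e-01, -7.92468081e-04],
       [ 9.19564104e-01, -3.92938600e-01, -1.05604858e-03],
       [-1.28249625e-03, -3.13763662e-04, -9.99999128e-01]]), 'ft_force': array([-0.432841  , -0.82011773,  0.25611144]), 'wrist_torque': array([ 0.00865808, -0.02561028, -0.03075752]), 'grip_width': 0.08543608863319048}
```

View pics/top0.png

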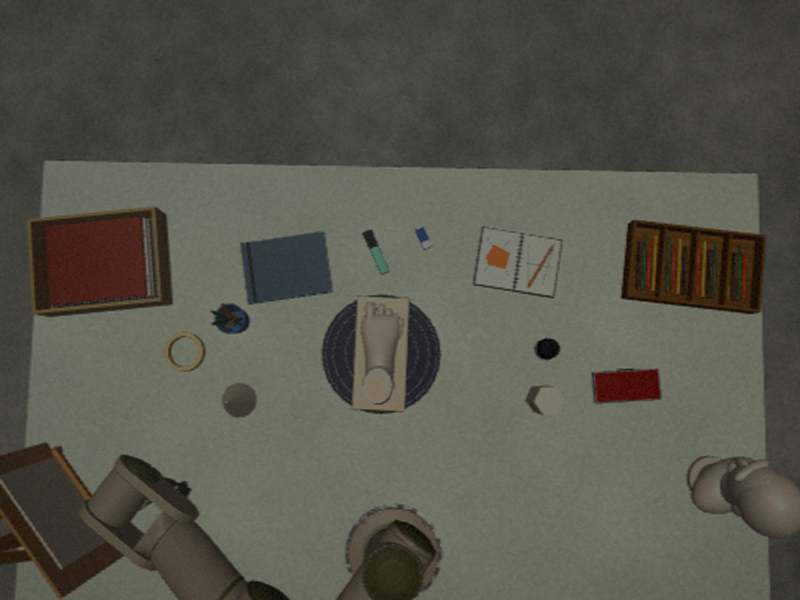

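View pics/scene0.png

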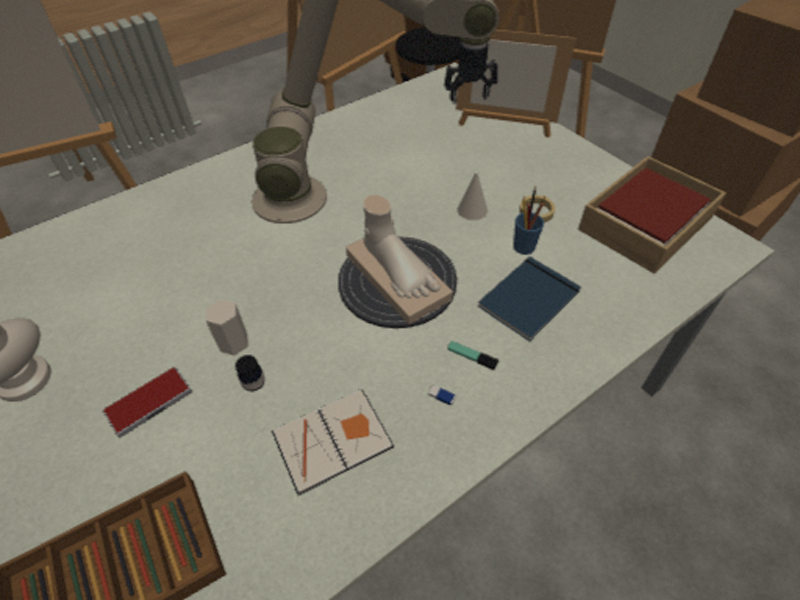

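The top view shows the cast on the wheel at about (381,354) in the 800x600 picture, with its toes up (away from the robot). The open sketchbook is at right, (518,262), and the closed book at left. The cast has to turn clockwise, roughly 55°.

```bash
cat >> h.py <<'E'
def quad(m,c,z):
    k=max(cv2.findContours(m,cv2.RETR_EXTERNAL,cv2.CHAIN_APPROX_NONE)[0],key=cv2.contourArea)
    b=cv2.boxPoints(cv2.minAreaRect(cv2.convexHull(k)))
    return np.array([ray(c,p,z)[:2] for p in b]),cv2.contourArea(k)
def plinth(c,ctr=(381/1.5625,354/1.5625)):
    im=c[0].astype(int); rb=im[...,2]-im[...,0]
    g=cv2.circle(np.zeros(im.shape[:2],np.uint8),tuple(int(round(v)) for v in ctr),42,255,-1)
    m=((rb>12)&(im[...,2]>60)&(g>0)).astype(np.uint8)*255
    m=cv2.morphologyEx(m,cv2.MORPH_OPEN,np.ones((3,3)))
    return m
E
python3 - <<'E'
from h import *
c=cam("top"); im=c[0]
m=plinth(c); q,a=quad(m,c,0.09); print("plinth",a,q,q.mean(0)); 
e=[q[(i+1)%4]-q[i] for i in range(4)]; print([ (np.linalg.norm(v),np.degrees(np.arctan2(v[1],v[0]))) for v in e])
# disc
g=np.zeros_like(m); cv2.circle(g,(244,226),46,255,-1)
d=((im.max(2)<75)&(g>0)).astype(np.uint8)*255; d|=m
k=max(cv2.findContours(cv2.morphologyEx(d,cv2.MORPH_CLOSE,np.ones((5,5))),0,1)[0],key=cv2.contourArea)
(x,y),ax,_=cv2.fitEllipse(cv2.convexHull(k)); print("disc",x,y,ax,ray(c,(x,y),.055), 0.3*444.96/1.75)
# book: not table-like in window
w=np.zeros_like(m); w[138:198,296:368]=255
hsv=cv2.cvtColor(im,cv2.COLOR_BGR2HSV)
t=np.median(im[205:215,300:330].reshape(-1,3),0); print("table",t)
dif=np.abs(im.astype(int)-t)
chroma=np.abs((im[...,2].astype(int)-im[...,1])-(t[2]-t[1]))
b=(((chroma>7)|(im.max(2)<80))&(w>0)).astype(np.uint8)*255
b=cv2.morphologyEx(b,cv2.MORPH_CLOSE,np.ones((5,5)))
qb,a=quad(b,c,0.01); print("book",a,qb,qb.mean(0),[np.linalg.norm(qb[(i+1)%4]-qb[i]) for i in range(4)])
v=np.hstack([cv2.cvtColor(m,8)[120:290,180:380],cv2.cvtColor(b|d,8)[120:290,180:380],im[120:290,180:380]])
cv2.imwrite("pics/m.png",cv2.resize(v,(795,225)))
cv2.imwrite("pics/crop.png",cv2.resize(im[170:275,195:375],(800,467),interpolation=2))
E
```

```text
plinth 2357.5 [[ 0.361354    0.1082695 ]
 [ 0.64168234  0.10232593]
 [ 0.63810034 -0.02965969]
 [ 0.3578779  -0.02177056]] [0.49975365 0.03979129]
[(np.float64(0.2803913465227034), np.float64(-1.2146117213926377)), (np.float64(0.1320342241883725), np.float64(-91.55458660865405)), (np.float64(0.28033347518586416), np.float64(178.38737210819522)), (np.float64(0.13008651094725107), np.float64(88.46879174522027))]
disc 243.41549682617188 226.08908081054688 (75.31710052490234, 77.6715087890625) [0.49897794 0.03979813 0.055     ] 76.27885714285715
table [101. 116. 113.]
book 321.5 [[ 0.68431041 -0.19287034]
 [ 0.83872632 -0.21697182]
 [ 0.80688519 -0.42881368]
 [ 0.65295763 -0.40312365]] [ 0.74571989 -0.31044487] [np.float64(0.15628549102709238), np.float64(0.2142214621602775), np.float64(0.1560566250238965), np.float64(0.2125781068600629)]
```

View pics/m.png

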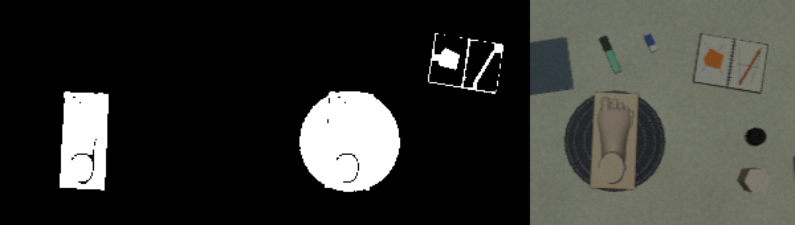

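The plinth yaw is about -1.4° and the wheel axis is at (0.4995, 0.040). The book's middle is at (0.746, -0.310), so the target yaw is about -54.9°. I'll push the big-toe side of the plinth with closed fingers, tilting the tool so the gripper body leans away from the foot.

>>> step_arm(increments=[{"wz": 0.119,"gripper": 0},{"wz": 0.119,"gripper": 0},{"wz": 0.119,"gripper": 0},{"wz": 0.119,"gripper": 0},{"wz": 0.119,"gripper": 0},{"wz": 0.119,"gripper": 0},{"wz": 0.119,"gripper": 0},{"wz": 0.119,"gripper": 0},{"wz": 0.119,"gripper": 0},{"wz": 0.119,"gripper": 0},{"wx": -0.07},{"wx": -0.07},{"wx": -0.07},{"wx": -0.07},{"wx": -0.07}])

```text
invalid input at $.increments[0]: expected keys x, y, z, wx, wy, wz, gripper
```

```bash
cat >> h.py <<'E'
C=np.array([.4993,.0398]); B=np.array([.7457,-.3104])
def w(yaw,x,y,z):
    a=np.radians(yaw); return np.array([C[0]+x*np.cos(a)-y*np.sin(a),C[1]+x*np.sin(a)+y*np.cos(a),z])
def tip():
    s=env.observe(); return np.array(s["position"])+env.tips_ahead*np.array(s["tool_rot"])[:,2]
def d(target):
    "tool-frame shift in cm for the tip to reach target"
    return np.round(100*np.array(env.observe()["tool_rot"]).T@(target-tip()),2)
E
python3 - <<'E'
from h import *
s=env.observe(); print(s["time_s"],s["grip_width"],env.tips_ahead,np.round(s["tool_rot"],3),tip())
hi=w(-1.4,.115,.115,.25); print("world",hi,d(hi)); lo=w(-1.4,.115,.115,.074); R=np.array(s["tool_rot"]); print(100*R.T@(lo-hi),100*R.T@(w(-1.4,.115,.085,.074)-lo))
E
```

```text
0.15 0.08533117639249282 0.1734 [[ 0.393  0.92  -0.001]
 [ 0.92  -0.393 -0.001]
 [-0.001 -0.    -1.   ]] [0.21598313 0.50558183 0.23084772]
world [0.61707537 0.15195597 0.25      ] [-16.76  50.78  -1.91]
[1.93067268e-02 4.58441547e-03 1.75999888e+01] [-2.78669610e+00  1.11099828e+00  2.76754168e-03]
```

All keys are required in every row.

>>> step_arm(increments=[{"x": 0,"y": 0,"z": 0,"wx": 0,"wy": 0,"wz": 0.119,"gripper": 0},{"x": 0,"y": 0,"z": 0,"wx": 0,"wy": 0,"wz": 0.119,"gripper": 0},{"x": 0,"y": 0,"z": 0,"wx": 0,"wy": 0,"wz": 0.119,"gripper": 0},{"x": 0,"y": 0,"z": 0,"wx": 0,"wy": 0,"wz": 0.119,"gripper": 0},{"x": 0,"y": 0,"z": 0,"wx": 0,"wy": 0,"wz": 0.119,"gripper": 0},{"x": 0,"y": 0,"z": 0,"wx": 0,"wy": 0,"wz": 0.119,"gripper": 0},{"x": 0,"y": 0,"z": 0,"wx": 0,"wy": 0,"wz": 0.119,"gripper": 0},{"x": 0,"y": 0,"z": 0,"wx": 0,"wy": 0,"wz": 0.119,"gripper": 0},{"x": 0,"y": 0,"z": 0,"wx": 0,"wy": 0,"wz": 0.119,"gripper": 0},{"x": 0,"y": 0,"z": 0,"wx": 0,"wy": 0,"wz": 0.119,"gripper": 0},{"x": 0,"y": 0,"z": 0,"wx": -0.07,"wy": 0,"wz": 0,"gripper": 0},{"x": 0,"y": 0,"z": 0,"wx": -0.07,"wy": 0,"wz": 0,"gripper": 0},{"x": 0,"y": 0,"z": 0,"wx": -0.07,"wy": 0,"wz": 0,"gripper": 0},{"x": 0,"y": 0,"z": 0,"wx": -0.07,"wy": 0,"wz": 0,"gripper": 0},{"x": 0,"y": 0,"z": 0,"wx": -0.07,"wy": 0,"wz": 0,"gripper": 0}])

```text
time_s: 1.65
position: [0.2161, 0.5058, 0.4045]
tool_rot: [[1.0, -0.022, -0.008], [-0.023, -0.938, -0.346], [-0.0, 0.346, -0.938]]
ft_force: [1.2, -0.7, -0.3]
grip_width: -0.0001
```

```bash
python3 - <<'E'
from h import *
s=env.observe(); print(s["time_s"],s["grip_width"],np.round(s["tool_rot"],3),tip())
hi=w(-1.4,.115,.115,.25); print("world",hi,d(hi)); lo=w(-1.4,.115,.115,.074); R=np.array(s["tool_rot"]); print(100*R.T@(lo-hi),100*R.T@(w(-1.4,.115,.085,.074)-lo))
E
```

```text
1.65 -0.00012126385530340295 [[ 1.    -0.022 -0.008]
 [-0.023 -0.938 -0.346]
 [-0.     0.346 -0.938]] [0.21464634 0.44578577 0.24181123]
world [0.61707537 0.15195597 0.25      ] [40.91 26.98  9.06]
[ 4.85502467e-03 -6.08959270e+00  1.65129294e+01] [-0.00394354  2.81470117  1.03799892]
```

>>> step_arm(increments=[{"x": 2.92,"y": 1.93,"z": 0.647,"wx": 0,"wy": 0,"wz": 0,"gripper": 0},{"x": 2.92,"y": 1.93,"z": 0.647,"wx": 0,"wy": 0,"wz": 0,"gripper": 0},{"x": 2.92,"y": 1.93,"z": 0.647,"wx": 0,"wy": 0,"wz": 0,"gripper": 0},{"x": 2.92,"y": 1.93,"z": 0.647,"wx": 0,"wy": 0,"wz": 0,"gripper": 0},{"x": 2.92,"y": 1.93,"z": 0.647,"wx": 0,"wy": 0,"wz": 0,"gripper": 0},{"x": 2.92,"y": 1.93,"z": 0.647,"wx": 0,"wy": 0,"wz": 0,"gripper": 0},{"x": 2.92,"y": 1.93,"z": 0.647,"wx": 0,"wy": 0,"wz": 0,"gripper": 0},{"x": 2.92,"y": 1.93,"z": 0.647,"wx": 0,"wy": 0,"wz": 0,"gripper": 0},{"x": 2.92,"y": 1.93,"z": 0.647,"wx": 0,"wy": 0,"wz": 0,"gripper": 0},{"x": 2.92,"y": 1.93,"z": 0.647,"wx": 0,"wy": 0,"wz": 0,"gripper": 0},{"x": 2.92,"y": 1.93,"z": 0.647,"wx": 0,"wy": 0,"wz": 0,"gripper": 0},{"x": 2.92,"y": 1.93,"z": 0.647,"wx": 0,"wy": 0,"wz": 0,"gripper": 0},{"x": 2.92,"y": 1.93,"z": 0.647,"wx": 0,"wy": 0,"wz": 0,"gripper": 0},{"x": 2.92,"y": 1.93,"z": 0.647,"wx": 0,"wy": 0,"wz": 0,"gripper": 0},{"x": 0,"y": -1.22,"z": 3.3,"wx": 0,"wy": 0,"wz": 0,"gripper": 0},{"x": 0,"y": -1.22,"z": 3.3,"wx": 0,"wy": 0,"wz": 0,"gripper": 0},{"x": 0,"y": -1.22,"z": 3.3,"wx": 0,"wy": 0,"wz": 0,"gripper": 0},{"x": 0,"y": -1.22,"z": 3.3,"wx": 0,"wy": 0,"wz": 0,"gripper": 0},{"x": 0,"y": -1.22,"z": 3.3,"wx": 0,"wy": 0,"wz": 0,"gripper": 0},{"x": 0,"y": 0,"z": 0,"wx": 0,"wy": 0,"wz": 0,"gripper": 0}])

```text
time_s: 3.65
position: [0.6174, 0.2121, 0.2314]
tool_rot: [[1.0, -0.018, -0.017], [-0.023, -0.939, -0.344], [-0.01, 0.345, -0.939]]
ft_force: [-0.1, -0.3, -0.9]
grip_width: 0.0004
```

```bash
python3 - <<'E'
from h import *
s=env.observe(); print(s["time_s"],tip(),w(-1.4,.115,.115,.074),s["ft_force"])
R=np.array(s["tool_rot"]);print("to y=.079",d(w(-1.4,.115,.079,.074)))
# twist about wheel axis for tip at cast (.115,.075): per 2 deg row; TCP position
a=np.radians(-2.); tcp=w(-1.4,.115,.075,.074)-env.tips_ahead*R[:,2]; r=tcp-np.array([*C,0])
Rz=cv2.Rodrigues(np.array([0,0,a]))[0]
print("row 2deg: shift",100*R.T@(Rz@r-r),"rot",R.T@[0,0,a])
c=cam("scene"); cv2.imwrite("pics/s1.png",cv2.resize(c[0][90:250,170:340],(800,753)[:2] and (638,600),interpolation=2))
E
```

```text
3.65 [0.61443392 0.15237246 0.06864113] [0.61707537 0.15195597 0.074     ] [-0.06849192 -0.25410893 -0.86721486]
to y=.079 [0.26 3.6  0.75]
row 2deg: shift [0.46263028 0.39143241 0.13891986] rot [ 0.00033584 -0.01202625  0.03276776]
```

View pics/s1.png

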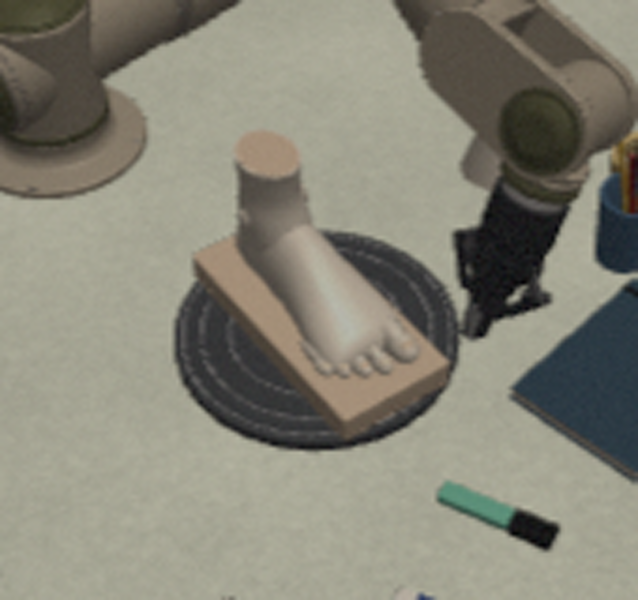

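The scene view shows the fingertips beside the plinth's toe end at about (478,325) in the crop, clear of the foot, with the body tilted away from it. Next I approach and push in an arc about the wheel axis.

>>> step_arm(increments=[{"x": 0.05,"y": 0.9,"z": 0.19,"wx": 0,"wy": 0,"wz": 0,"gripper": 0},{"x": 0.05,"y": 0.9,"z": 0.19,"wx": 0,"wy": 0,"wz": 0,"gripper": 0},{"x": 0.05,"y": 0.9,"z": 0.19,"wx": 0,"wy": 0,"wz": 0,"gripper": 0},{"x": 0.05,"y": 0.9,"z": 0.19,"wx": 0,"wy": 0,"wz": 0,"gripper": 0},{"x": 0,"y": 0,"z": 0,"wx": 0,"wy": 0,"wz": 0,"gripper": 0},{"x": 0.23,"y": 0.2,"z": 0.07,"wx": 0,"wy": -0.006,"wz": 0.0164,"gripper": 0},{"x": 0.23,"y": 0.2,"z": 0.07,"wx": 0,"wy": -0.006,"wz": 0.0164,"gripper": 0},{"x": 0.23,"y": 0.2,"z": 0.07,"wx": 0,"wy": -0.006,"wz": 0.0164,"gripper": 0},{"x": 0.23,"y": 0.2,"z": 0.07,"wx": 0,"wy": -0.006,"wz": 0.0164,"gripper": 0},{"x": 0.23,"y": 0.2,"z": 0.07,"wx": 0,"wy": -0.006,"wz": 0.0164,"gripper": 0},{"x": 0.23,"y": 0.2,"z": 0.07,"wx": 0,"wy": -0.006,"wz": 0.0164,"gripper": 0}])

```text
time_s: 4.8
position: [0.6326, 0.1621, 0.2417]
tool_rot: [[0.992, -0.121, -0.044], [-0.129, -0.932, -0.34], [0.0, 0.343, -0.939]]
ft_force: [0.6, 1.4, -0.1]
grip_width: -0.0001
```

```bash
cat >> h.py <<'E'
def report():
    s=env.observe(); t=tip(); R=np.array(s["tool_rot"]); yaw=np.degrees(np.arctan2(R[1,0],R[0,0]))
    print("t",s["time_s"],"tip",t,"toolyaw",yaw,"F",s["ft_force"])
    c=cam("top"); m=plinth(c); q,a=quad(m,c,.09)
    e=max((q[1]-q[0],q[2]-q[1]),key=np.linalg.norm); e=e*(1 if e[0]>0 else -1); cy=np.degrees(np.arctan2(e[1],e[0]))
    for y in(yaw,cy):
        r=np.radians(y); v=t[:2]-C; print("tip in frame of yaw",y,v@[np.cos(r),np.sin(r)],v@[-np.sin(r),np.cos(r)])
    v=B-C; print("plinth centre",q.mean(0),"yaw",cy,"size",np.linalg.norm(q[1]-q[0]),np.linalg.norm(q[2]-q[1]),"target",np.degrees(np.arctan2(v[1],v[0])))
    return c,cy
E
python3 - <<'E'
from h import *
report()
E
```

```text
t 4.8 tip [0.62500007 0.10321831 0.07880197] toolyaw -7.393221666827557 F [ 0.57898618  1.42985377 -0.05028873]
tip in frame of yaw -7.393221666827557 0.11649448540775778 0.07906594126478754
tip in frame of yaw -5.330343289444014 0.11926506500652125 0.07482133698013815
plinth centre [0.49836864 0.03963227] yaw -5.330343289444014 size 0.2832843411264562 0.13229023677837853 target -54.86985983828261
```

>>> step_arm(increments=[{"x": 0.3,"y": 0.23,"z": 0.17,"wx": 0,"wy": -0.008,"wz": 0.0218,"gripper": 0},{"x": 0.46,"y": 0.36,"z": 0.23,"wx": 0,"wy": -0.012,"wz": 0.0328,"gripper": 0},{"x": 0.46,"y": 0.36,"z": 0.23,"wx": 0,"wy": -0.012,"wz": 0.0328,"gripper": 0},{"x": 0.46,"y": 0.36,"z": 0.23,"wx": 0,"wy": -0.012,"wz": 0.0328,"gripper": 0},{"x": 0.46,"y": 0.39,"z": 0.14,"wx": 0,"wy": -0.012,"wz": 0.0328,"gripper": 0},{"x": 0.46,"y": 0.39,"z": 0.14,"wx": 0,"wy": -0.012,"wz": 0.0328,"gripper": 0},{"x": 0.46,"y": 0.39,"z": 0.14,"wx": 0,"wy": -0.012,"wz": 0.0328,"gripper": 0},{"x": 0.46,"y": 0.39,"z": 0.14,"wx": 0,"wy": -0.012,"wz": 0.0328,"gripper": 0},{"x": 0.46,"y": 0.39,"z": 0.14,"wx": 0,"wy": -0.012,"wz": 0.0328,"gripper": 0},{"x": 0.46,"y": 0.39,"z": 0.14,"wx": 0,"wy": -0.012,"wz": 0.0328,"gripper": 0},{"x": 0.46,"y": 0.39,"z": 0.14,"wx": 0,"wy": -0.012,"wz": 0.0328,"gripper": 0},{"x": 0.46,"y": 0.39,"z": 0.14,"wx": 0,"wy": -0.012,"wz": 0.0328,"gripper": 0},{"x": 0.23,"y": 0.2,"z": 0.07,"wx": 0,"wy": -0.006,"wz": 0.0164,"gripper": 0},{"x": 0,"y": 0,"z": 0,"wx": 0,"wy": 0,"wz": 0,"gripper": 0}])

```text
time_s: 6.25
position: [0.669, 0.0965, 0.2383]
tool_rot: [[0.85, -0.494, -0.181], [-0.526, -0.799, -0.292], [-0.001, 0.344, -0.939]]
ft_force: [-0.6, 0.3, 0.6]
grip_width: 0.0002
```

```bash
python3 - <<'E'
from h import *
c,y=report()
v=c[0][160:280,180:340]; cv2.imwrite("pics/t2.png",cv2.resize(v,(800,600),interpolation=2))
E
```

```text
t 6.25 tip [0.637538   0.04587032 0.07540706] toolyaw -31.745024972839566 F [-0.56397938  0.28727615  0.57894427]
tip in frame of yaw -31.745024972839566 0.11436346882034298 0.0778947446945176
tip in frame of yaw -30.506765857306902 0.11602006894240245 0.07540515800822789
plinth centre [0.50811346 0.03521204] yaw -30.506765857306902 size 0.2660358716813771 0.13228645202602773 target -54.86985983828261
```

View pics/t2.png

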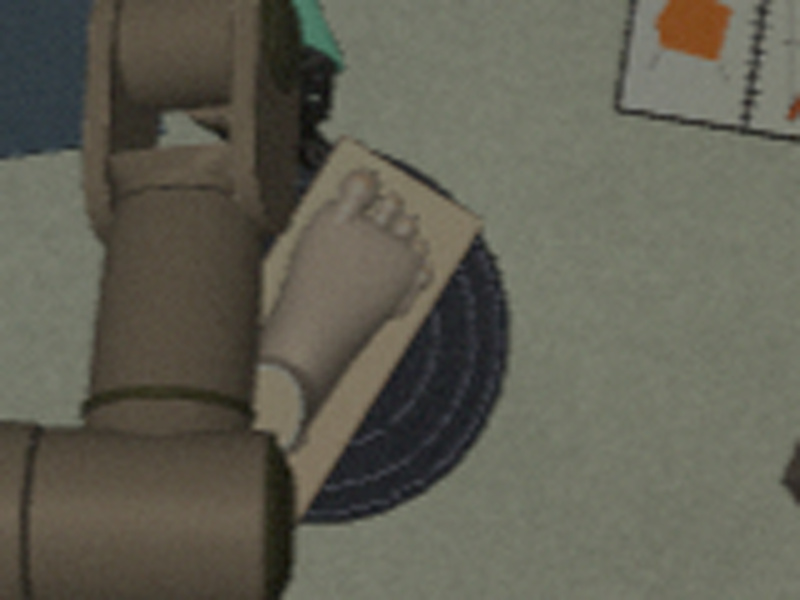

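The top view shows the plinth turned to about -30.5°. The fingers are at its toe-end corner, (320,150) in the crop, and the forearm hides the heel side. I'll push on a little, then check forearm clearance to the ankle in the scene view.

>>> step_arm(increments=[{"x": 0.23,"y": 0.2,"z": 0.07,"wx": 0,"wy": -0.006,"wz": 0.0164,"gripper": 0},{"x": 0.46,"y": 0.39,"z": 0.14,"wx": 0,"wy": -0.012,"wz": 0.0328,"gripper": 0},{"x": 0.46,"y": 0.39,"z": 0.14,"wx": 0,"wy": -0.012,"wz": 0.0328,"gripper": 0},{"x": 0.46,"y": 0.39,"z": 0.14,"wx": 0,"wy": -0.012,"wz": 0.0328,"gripper": 0},{"x": 0.46,"y": 0.39,"z": 0.14,"wx": 0,"wy": -0.012,"wz": 0.0328,"gripper": 0},{"x": 0.46,"y": 0.39,"z": 0.14,"wx": 0,"wy": -0.012,"wz": 0.0328,"gripper": 0},{"x": 0.23,"y": 0.2,"z": 0.07,"wx": 0,"wy": -0.006,"wz": 0.0164,"gripper": 0},{"x": 0,"y": 0,"z": 0,"wx": 0,"wy": 0,"wz": 0,"gripper": 0}])

```text
time_s: 7.1
position: [0.6762, 0.0599, 0.2385]
tool_rot: [[0.722, -0.649, -0.238], [-0.692, -0.679, -0.248], [-0.001, 0.343, -0.939]]
ft_force: [-0.3, 0.2, 0.3]
grip_width: -0.0002
```

```bash
python3 - <<'E'
from h import *
c,y=report()
a=cv2.resize(c[0][160:280,190:340],(400,320),interpolation=2)
c=cam("scene"); b=cv2.resize(c[0][60:240,150:375],(400,320),interpolation=2)
cv2.imwrite("pics/t3.png",np.hstack([a,b]))
E
```

```text
t 7.1 tip [0.63493729 0.01699305 0.07564897] toolyaw -43.75218288405219 F [-0.25204437  0.20066493  0.25617076]
tip in frame of yaw -43.75218288405219 0.1137478437839903 0.07732436997031997
tip in frame of yaw -42.80051824117273 0.11501642777689969 0.07542447545893308
plinth centre [0.53049454 0.0099384 ] yaw -42.80051824117273 size 0.1996606873412488 0.12942158095014056 target -54.86985983828261
```

View pics/t3.png

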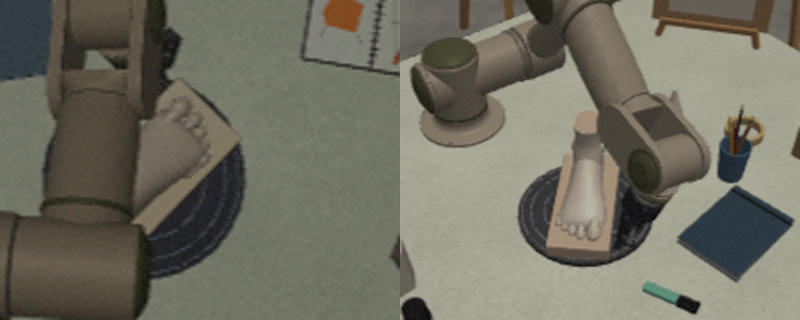

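The right half shows the forearm rising steeply back from the wrist, well clear of the ankle. The fingers sit at the plinth's side and nothing touches the foot. About 12° remain, so I'll push 11°.

>>> step_arm(increments=[{"x": 0.23,"y": 0.2,"z": 0.07,"wx": 0,"wy": -0.006,"wz": 0.0164,"gripper": 0},{"x": 0.46,"y": 0.39,"z": 0.14,"wx": 0,"wy": -0.012,"wz": 0.0328,"gripper": 0},{"x": 0.46,"y": 0.39,"z": 0.14,"wx": 0,"wy": -0.012,"wz": 0.0328,"gripper": 0},{"x": 0.46,"y": 0.39,"z": 0.14,"wx": 0,"wy": -0.012,"wz": 0.0328,"gripper": 0},{"x": 0.46,"y": 0.39,"z": 0.14,"wx": 0,"wy": -0.012,"wz": 0.0328,"gripper": 0},{"x": 0.23,"y": 0.2,"z": 0.07,"wx": 0,"wy": -0.006,"wz": 0.0164,"gripper": 0},{"x": 0.23,"y": 0.2,"z": 0.07,"wx": 0,"wy": -0.006,"wz": 0.0164,"gripper": 0},{"x": 0,"y": 0,"z": 0,"wx": 0,"wy": 0,"wz": 0,"gripper": 0},{"x": 0,"y": 0,"z": 0,"wx": 0,"wy": 0,"wz": 0,"gripper": 0}])

```text
time_s: 8.1
position: [0.6758, 0.0265, 0.2387]
tool_rot: [[0.578, -0.766, -0.281], [-0.816, -0.543, -0.198], [-0.001, 0.343, -0.939]]
ft_force: [-0.3, -0.2, 0.3]
grip_width: 0.0
```

```bash
python3 - <<'E'
from h import *
c,y=report(); print(env.observe()["q"])
m=plinth(c); cv2.imwrite("pics/t4.png",np.hstack([cv2.resize(c[0][160:280,190:340],(400,320),interpolation=2),cv2.cvtColor(cv2.resize(m[160:280,190:340],(400,320)),8)]))
E
```

```text
t 8.1 tip [ 0.62715701 -0.0078325   0.07582725] toolyaw -54.67150194373975 F [-0.34388744 -0.17521402  0.26612812]
tip in frame of yaw -54.67150194373975 0.11279601500666671 0.07676801254063069
tip in frame of yaw -2.186779075659334 0.12958141753629926 -0.04271914067611711
plinth centre [0.49880858 0.09766238] yaw -2.186779075659334 size 0.31894498559698964 0.17608736489212823 target -54.86985983828261
[ -6.10993226  45.00339107  60.35048157 -13.10899595  89.9953719
  50.31520343]
```

View pics/t4.png

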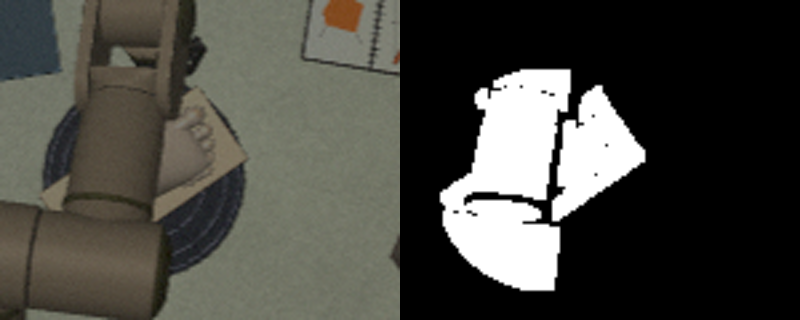

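The arm hides most of the plinth here, so this measurement is invalid. I'll back off outward, lift, and move aside for a clear view.

>>> step_arm(increments=[{"x": 0,"y": -0.47,"z": -0.17,"wx": 0,"wy": 0,"wz": 0,"gripper": 0},{"x": 0,"y": -0.94,"z": -0.35,"wx": 0,"wy": 0,"wz": 0,"gripper": 0},{"x": 0,"y": -1.4,"z": -0.5,"wx": 0,"wy": 0,"wz": 0,"gripper": 0},{"x": 0,"y": 1.37,"z": -3.75,"wx": 0,"wy": 0,"wz": 0,"gripper": 0},{"x": 0,"y": 1.37,"z": -3.75,"wx": 0,"wy": 0,"wz": 0,"gripper": 0},{"x": 0,"y": 1.37,"z": -3.75,"wx": 0,"wy": 0,"wz": 0,"gripper": 0},{"x": 0,"y": 1.37,"z": -3.75,"wx": 0,"wy": 0,"wz": 0,"gripper": 0},{"x": -3.2,"y": -2.1,"z": -0.8,"wx": 0,"wy": 0,"wz": 0,"gripper": 0},{"x": -3.2,"y": -2.1,"z": -0.8,"wx": 0,"wy": 0,"wz": 0,"gripper": 0},{"x": -3.2,"y": -2.1,"z": -0.8,"wx": 0,"wy": 0,"wz": 0,"gripper": 0},{"x": -3.2,"y": -2.1,"z": -0.8,"wx": 0,"wy": 0,"wz": 0,"gripper": 0},{"x": -3.2,"y": -2.1,"z": -0.8,"wx": 0,"wy": 0,"wz": 0,"gripper": 0},{"x": -3.2,"y": -2.1,"z": -0.8,"wx": 0,"wy": 0,"wz": 0,"gripper": 0},{"x": -3.2,"y": -2.1,"z": -0.8,"wx": 0,"wy": 0,"wz": 0,"gripper": 0},{"x": -3.2,"y": -2.1,"z": -0.8,"wx": 0,"wy": 0,"wz": 0,"gripper": 0},{"x": 0,"y": 0,"z": 0,"wx": 0,"wy": 0,"wz": 0,"gripper": 0}])

```text
time_s: 9.75
position: [0.6952, 0.3611, 0.3945]
tool_rot: [[0.583, -0.759, -0.288], [-0.812, -0.547, -0.202], [-0.004, 0.352, -0.936]]
ft_force: [0.1, 0.7, -0.2]
grip_width: 0.0001
```

```bash
python3 - <<'E'
from h import *
c,y=report(); m=plinth(c)
cv2.imwrite("pics/t5.png",np.hstack([cv2.resize(c[0][160:280,190:340],(400,320),interpolation=2),cv2.cvtColor(cv2.resize(m[160:280,190:340],(400,320)),8)]))
E
```

```text
t 9.75 tip [0.64524322 0.32604598 0.23224484] toolyaw -54.302579844025935 F [ 0.13281268  0.67867204 -0.1862352 ]
tip in frame of yaw -54.302579844025935 -0.14730462414914502 0.28554777802777165
tip in frame of yaw -53.99597482345653 -0.1457744799015262 0.2863319521844497
plinth centre [0.49917794 0.04019803] yaw -53.99597482345653 size 0.2884754450854421 0.1312153899568956 target -54.86985983828261
```

View pics/t5.png

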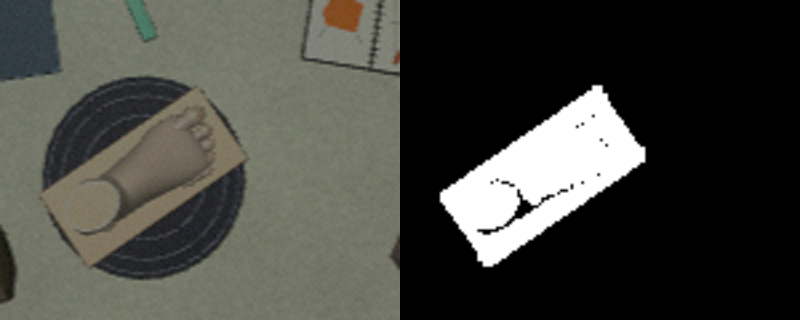

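The plinth is at about -54.0° and centred to within 1 mm, against a target of -54.9°. I'll untilt in place, refine the yaw estimate, and work out the pointing move.

>>> step_arm(increments=[{"x": 0,"y": 0,"z": -0.3,"wx": 0.07,"wy": 0,"wz": 0,"gripper": 0},{"x": 0,"y": 0,"z": -0.3,"wx": 0.07,"wy": 0,"wz": 0,"gripper": 0},{"x": 0,"y": 0,"z": -0.3,"wx": 0.07,"wy": 0,"wz": 0,"gripper": 0},{"x": 0,"y": 0,"z": -0.3,"wx": 0.07,"wy": 0,"wz": 0,"gripper": 0},{"x": 0,"y": 0,"z": -0.3,"wx": 0.07,"wy": 0,"wz": 0,"gripper": 0},{"x": 0,"y": 0,"z": 0,"wx": 0,"wy": 0,"wz": 0,"gripper": 0},{"x": 0,"y": 0,"z": 0,"wx": 0,"wy": 0,"wz": 0,"gripper": 0}])

```text
time_s: 10.5
position: [0.6995, 0.3565, 0.4156]
tool_rot: [[0.578, -0.816, 0.001], [-0.816, -0.578, 0.0], [0.0, -0.001, -1.0]]
ft_force: [0.8, -0.7, -0.1]
grip_width: -0.0002
```

```bash
python3 - <<'E'
from h import *
ys=[]
for i in range(4):
    c=cam("top"); k=max(cv2.findContours(plinth(c),0,1)[0],key=cv2.contourArea)
    m=np.zeros(c[0].shape[:2],np.uint8); cv2.drawContours(m,[cv2.convexHull(k)],-1,255,-1)
    P=np.array([ray(c,(u,v),.09)[:2] for v,u in np.argwhere(m>0)]); e=np.linalg.eigh(np.cov(P.T))[1][:,1]
    e*=np.sign(e[0]); ys.append(np.degrees(np.arctan2(e[1],e[0]))); ctr=P.mean(0)
y=np.mean(ys); print(ys,ctr)
s=env.observe(); print(np.round(s["tool_rot"],3),tip())
T=w(y,.108,.030,.139); print("toe",T,d(T),"pix",proj(c,w(y,.108,.030,.117))); 
E
```

```text
[np.float64(-54.385783435256144), np.float64(-54.47695812984047), np.float64(-54.63768464320142), np.float64(-54.02551132612544)] [0.49908373 0.03995818]
[[ 0.578 -0.816 -0.   ]
 [-0.816 -0.578  0.   ]
 [-0.     0.    -1.   ]] [0.69953926 0.35717159 0.24093267]
toe [ 0.58658503 -0.03052299  0.139     ] [25.11 31.63 10.19] pix [[261.96810412 202.9061178 ]]
```

The refined yaw is -54.4°, about 0.5° from target. Now I move over the big toe and descend.

>>> step_arm(increments=[{"x": 2.51,"y": 3.16,"z": 0,"wx": 0,"wy": 0,"wz": 0,"gripper": 0},{"x": 2.51,"y": 3.16,"z": 0,"wx": 0,"wy": 0,"wz": 0,"gripper": 0},{"x": 2.51,"y": 3.16,"z": 0,"wx": 0,"wy": 0,"wz": 0,"gripper": 0},{"x": 2.51,"y": 3.16,"z": 0,"wx": 0,"wy": 0,"wz": 0,"gripper": 0},{"x": 2.51,"y": 3.16,"z": 0,"wx": 0,"wy": 0,"wz": 0,"gripper": 0},{"x": 2.51,"y": 3.16,"z": 0,"wx": 0,"wy": 0,"wz": 0,"gripper": 0},{"x": 2.51,"y": 3.16,"z": 0,"wx": 0,"wy": 0,"wz": 0,"gripper": 0},{"x": 2.51,"y": 3.16,"z": 0,"wx": 0,"wy": 0,"wz": 0,"gripper": 0},{"x": 2.51,"y": 3.16,"z": 0,"wx": 0,"wy": 0,"wz": 0,"gripper": 0},{"x": 2.51,"y": 3.16,"z": 0,"wx": 0,"wy": 0,"wz": 0,"gripper": 0},{"x": 0,"y": 0,"z": 0,"wx": 0,"wy": 0,"wz": 0,"gripper": 0},{"x": 0,"y": 0,"z": 0,"wx": 0,"wy": 0,"wz": 0,"gripper": 0},{"x": 0,"y": 0,"z": 2.2,"wx": 0,"wy": 0,"wz": 0,"gripper": 0},{"x": 0,"y": 0,"z": 2.2,"wx": 0,"wy": 0,"wz": 0,"gripper": 0},{"x": 0,"y": 0,"z": 2.2,"wx": 0,"wy": 0,"wz": 0,"gripper": 0},{"x": 0,"y": 0,"z": 1.5,"wx": 0,"wy": 0,"wz": 0,"gripper": 0},{"x": 0,"y": 0,"z": 1,"wx": 0,"wy": 0,"wz": 0,"gripper": 0},{"x": 0,"y": 0,"z": 0.5,"wx": 0,"wy": 0,"wz": 0,"gripper": 0},{"x": 0,"y": 0,"z": 0,"wx": 0,"wy": 0,"wz": 0,"gripper": 0},{"x": 0,"y": 0,"z": 0,"wx": 0,"wy": 0,"wz": 0,"gripper": 0}])

```text
time_s: 12.7
position: [0.587, -0.03, 0.319]
tool_rot: [[0.579, -0.816, 0.002], [-0.816, -0.579, 0.001], [0.0, -0.002, -1.0]]
ft_force: [0.3, 0.2, 0.1]
grip_width: -0.0005
```

```bash
python3 - <<'E'
from h import *
T=w(-54.4,.108,.030,.139); print(tip(),T,d(T),env.observe()["ft_force"])
c=cam("scene"); print(proj(c,[tip(),w(-54.4,.108,.030,.117)])); cv2.imwrite("pics/s6.png",cv2.resize(c[0][90:240,180:330],(600,600),interpolation=2))
E
```

```text
[ 0.58724824 -0.02989094  0.14556356] [ 0.5865623  -0.03055119  0.139     ] [0.01 0.1  0.66] [0.28938854 0.19572703 0.09909462]
[[251.98135656 183.49666905]
 [251.93579412 188.76296389]]
```

View pics/s6.png

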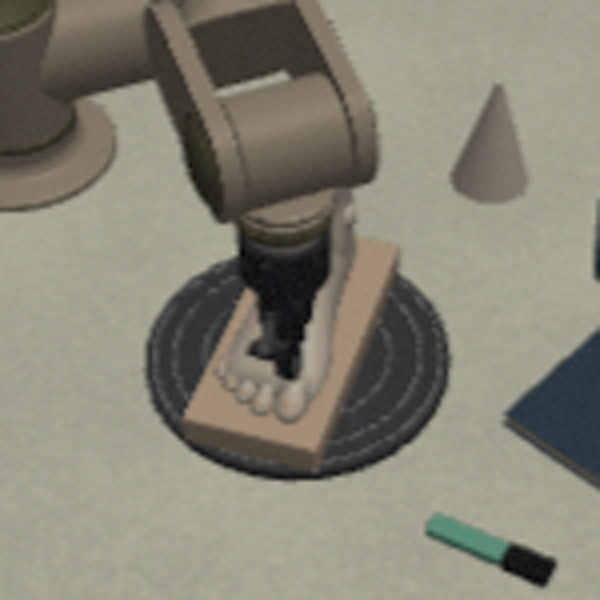

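The picture shows the fingertips at (288,375), just above the big toe at (288,395), and the foot unharmed. The gap is about 28 mm, so I'll lower 6 mm gently and hold.

>>> step_arm(increments=[{"x": 0,"y": 0.05,"z": 0.3,"wx": 0,"wy": 0,"wz": 0,"gripper": 0},{"x": 0,"y": 0.05,"z": 0.3,"wx": 0,"wy": 0,"wz": 0,"gripper": 0},{"x": 0,"y": 0,"z": 0,"wx": 0,"wy": 0,"wz": 0,"gripper": 0},{"x": 0,"y": 0,"z": 0,"wx": 0,"wy": 0,"wz": 0,"gripper": 0},{"x": 0,"y": 0,"z": 0,"wx": 0,"wy": 0,"wz": 0,"gripper": 0}])

```text
time_s: 13.25
position: [0.586, -0.0308, 0.3124]
tool_rot: [[0.578, -0.816, 0.001], [-0.816, -0.578, 0.001], [-0.0, -0.001, -1.0]]
ft_force: [1.1, -0.3, -0.1]
grip_width: 0.0
```

>>> step_arm(increments=[{"x": 0,"y": 0,"z": 0,"wx": 0,"wy": 0,"wz": 0,"gripper": 0},{"x": 0,"y": 0,"z": 0,"wx": 0,"wy": 0,"wz": 0,"gripper": 0},{"x": 0,"y": 0,"z": 0,"wx": 0,"wy": 0,"wz": 0,"gripper": 0},{"x": 0,"y": 0,"z": 0,"wx": 0,"wy": 0,"wz": 0,"gripper": 0},{"x": 0,"y": 0,"z": 0,"wx": 0,"wy": 0,"wz": 0,"gripper": 0},{"x": 0,"y": 0,"z": 0,"wx": 0,"wy": 0,"wz": 0,"gripper": 0},{"x": 0,"y": 0,"z": 0,"wx": 0,"wy": 0,"wz": 0,"gripper": 0},{"x": 0,"y": 0,"z": 0,"wx": 0,"wy": 0,"wz": 0,"gripper": 0},{"x": 0,"y": 0,"z": 0,"wx": 0,"wy": 0,"wz": 0,"gripper": 0},{"x": 0,"y": 0,"z": 0,"wx": 0,"wy": 0,"wz": 0,"gripper": 0},{"x": 0,"y": 0,"z": 0,"wx": 0,"wy": 0,"wz": 0,"gripper": 0},{"x": 0,"y": 0,"z": 0,"wx": 0,"wy": 0,"wz": 0,"gripper": 0},{"x": 0,"y": 0,"z": 0,"wx": 0,"wy": 0,"wz": 0,"gripper": 0},{"x": 0,"y": 0,"z": 0,"wx": 0,"wy": 0,"wz": 0,"gripper": 0},{"x": 0,"y": 0,"z": 0,"wx": 0,"wy": 0,"wz": 0,"gripper": 0},{"x": 0,"y": 0,"z": 0,"wx": 0,"wy": 0,"wz": 0,"gripper": 0},{"x": 0,"y": 0,"z": 0,"wx": 0,"wy": 0,"wz": 0,"gripper": 0},{"x": 0,"y": 0,"z": 0,"wx": 0,"wy": 0,"wz": 0,"gripper": 0},{"x": 0,"y": 0,"z": 0,"wx": 0,"wy": 0,"wz": 0,"gripper": 0},{"x": 0,"y": 0,"z": 0,"wx": 0,"wy": 0,"wz": 0,"gripper": 0}])

```text
time_s: 15.25
position: [0.586, -0.0308, 0.3123]
tool_rot: [[0.578, -0.816, 0.0], [-0.816, -0.578, 0.001], [-0.0, -0.001, -1.0]]
ft_force: [-0.1, 0.3, -0.4]
grip_width: 0.0001
```

>>> step_arm(increments=[{"x": 0,"y": 0,"z": 0,"wx": 0,"wy": 0,"wz": 0,"gripper": 0},{"x": 0,"y": 0,"z": 0,"wx": 0,"wy": 0,"wz": 0,"gripper": 0},{"x": 0,"y": 0,"z": 0,"wx": 0,"wy": 0,"wz": 0,"gripper": 0},{"x": 0,"y": 0,"z": 0,"wx": 0,"wy": 0,"wz": 0,"gripper": 0},{"x": 0,"y": 0,"z": 0,"wx": 0,"wy": 0,"wz": 0,"gripper": 0}])

```text
time_s: 15.75
position: [0.586, -0.0308, 0.3123]
tool_rot: [[0.578, -0.816, 0.0], [-0.816, -0.578, 0.001], [-0.0, -0.001, -1.0]]
ft_force: [0.3, 0.2, -1.1]
grip_width: 0.0001
```

```bash
python3 - <<'E'
from h import *
T=w(-54.4,.108,.030,.117); s=env.observe(); print(s["time_s"],"tip-toe mm",1000*(tip()-T),s["ft_force"],np.abs(s["qvel"]).max())
env.close_job()
E
```

```text
15.75 tip-toe mm [-0.53076806 -0.08061522 21.880587  ] [ 0.34854314  0.23566925 -1.06720033] 0.13983304346930417
the job is handed in; nothing more can be done
```

I pushed the plinth's big-toe side round with closed fingertips, from about -1.4° to -54.4° yaw. Pointing at the middle of the open sketchbook needs -54.9°. I then moved over the big toe from straight above, held still for about 2.5 s and handed the job in at 15.75 s.

- **Aim and position:** With the arm out of the way, two measurements of the yaw gave -54.0° and -54.4°, with single readings scattering by about ±0.3°. That leaves the toes 0.5–0.9° short of exact aim. The plinth's centre was within about 1 mm of the wheel's axis.
- **Pointing:** The fingertips were about 22 mm above the toe and within 1 mm sideways, by the arm's own readings and the measured yaw.
- **Contact:** Measured forces stayed at sensor-noise level, about 1.5 N or less. The pictures showed no contact with the foot.
- **Failed check:** One yaw measurement during the push was invalid because the arm hid the plinth, so I moved the arm aside and measured again.
- **Not checked:** I did not remeasure the loose objects or the yaw after the final pointing move. The pictures along the way showed nothing disturbed.

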